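# Lock a filter cartridge into a slanted sleeve coupler

## Robot

A 7-joint arm with a two-finger parallel gripper is mounted at the origin on a cart in front of the work surface, level with it; the furniture and walls round the work are solid. World frame = base frame: x ahead of the robot, y to its left, z up, the work surface at z = 0. Lengths are in m, angles in rad, forces in N, time in s.
With the tool pointing down it reaches from about 0.425 to 0.975 m from the base axis. Payload 16.7 kg.
Tool frame: the origin (TCP) lies midway between the tips of the shut fingers; the grasp point (between the pads) lies 19 mm behind it (arm.grip_point_offset is the distance from the TCP to the grasp point, in m); z points along the fingers, y is the line along which they close (so a half turn about z gives the same grasp; the last joint's range is limited). The gripper opens to 85 mm and grips with 20 to 120 N. Pads are 22 mm wide; open, the fingers measure 114 mm over their backs; the gripper's body (76 mm by 85 mm) begins 54 mm behind the grasp point. The pads swing forward as they close: fully open they stand 13 mm farther back than shut.
Start: joints at [0.954, 0.426, 0.074, 1.606, -0.034, 1.111, -0.067], TCP at [0.304, -0.602, 0.231] pointing down, gripper open.
Joint ranges: [-2.85, 2.85], [-0.5, 2.14], [-1.23, 1.37], [0.21, 2.46], [-1.02, 4.16], [0.16, 2.05], [-2.73, 2.73]. Speed limits (rad/s): [1.89, 1.89, 2.39, 2.39, 3.01, 3.01, 3.01].

## Interface

Orientations are given as a rotation vector (axis times angle).
In Python, from plant import monitor, read_camera, calibration, job, silhouettes, place_of, arm gives the robot as it stands. The module is installed in compiled form; this text tells all that it offers.
- The arm moves only by the tool drive_tool, never from a script. Its argument "steps" is one flat list of numbers, 5 for each row, row after row: the shift along the tool's x, y, z in mm, then the turn about the tool's z in rad, then the finger opening in mm, from 0 to 85.4. A call has 1 to 12 rows; each row is the pose to reach, as a shift and turn from the pose commanded when the call began, along the tool's axes at that moment; what a row does not reach only later rows make up. A row lasts 1/12 s, in which the tool goes at most 41.7 mm and 7.16 degrees, less where a joint would pass 70% of its speed; a pose out of reach is approached as far as the arm can. A call with a gripper value outside its range is refused whole. The fingers move at their own pace and stop on an object; "grip_force" is the grip in N (left out, the last holds). Time passes only in rows, so rows that repeat a pose let the fingers close. It gives the time, the measured TCP pose, the force, the opening and the grip force at its end, in the units of the state.
- monitor.read_state(): the state, without advancing time (a new reading comes with each control period).
- read_camera(name): name is "scene" or "top"; returns the picture (420x560x3 uint8, red, green, blue); there is no depth.
- calibration(name): a dict with "camera_matrix" (3x3 intrinsics, pixels), "dist_coeffs" ([k1, k2, p1, p2, k3] as OpenCV has them; the pictures are not rectified), "pose" (4x4, takes a point from camera to world coordinates). Camera axes: x right, y down, z forward; pixel columns grow to the right and rows downward; lengths in m; the calibration is good to about 2 mm. A picture is of the moment at which its call begins. calibration takes no time and is no camera call.
- job.hand_in(): hands the job in; it is judged then, once.
Trained networks look in the newest picture that a camera, given by its name, has taken for a name from the list of things; names that differ only in an ending like _2 or _b are one class to them, and where a whole thing is asked for, a point or a joint stands for the part that bears it (a point fixed in the world has none). Each returns a list of dicts, best first, with "conf" (0 to 1); they miss things now and then, are a little off and sometimes report something else, mostly with a low value. They report only what shows in the picture. A call takes as long as a camera call. They do not tell look-alikes from the thing itself.
- silhouettes(camera, label): "region" (420x560 bool, what is visible of it) and "box" ([centre column, centre row, width, height] in pixels, round what is visible of it).
- place_of(camera, label): "point" ([column, row] in pixels: a listed point, or the origin of a listed thing).
The state is a dict: "time_s": time; "joint_pos": joint angles; "qd": joint speeds; "joint_efforts": joint torques, N m; "tool_pos": TCP position; "eef_rot": TCP orientation; "wrist_force": force on the tool from outside, world axes, zero at the start; "torque": the same for the moment, N m; "finger_gap": finger opening in m; "finger_force": force on a finger pad.
Only numpy, scipy, OpenCV 4.12 (cv2) and the standard library are available. Lean on these libraries where they do the work, as an engineer would, in place of code of your own. Each camera call takes 0.05 s, during which the arm holds its last target. There are 200 camera calls.

## Task

Fit the filter cartridge to the water filter: push the spring sleeve of the slanted coupler all the way back, turn it counter-clockwise (looking into the mouth) and let go so that it stays parked, then lift the cartridge out of its dock and seat it, nose first, fully home in the coupler. With the cartridge home, press the sleeve back a little, turn it clockwise and let go, so that it springs fully forward over the shoulder and locks the cartridge. Leave the cartridge locked in the coupler and do not shift the glass, the jam jar or the spice jar.

Things in the scene. Friction and masses are not known exactly. Their poses are not given: they have to be found in the camera images.
- filter_stand: Fixed white stand of the water filter, base plate 150 x 130 mm, 17 mm thick; origin under the plate's centre, front to its -x, z up. It carries the slanted coupler. The round housing below the coupler is 52 mm wide and begins 47 mm behind the coupler's mouth.
- coupler: Steel coupler barrel, 44 mm wide; bore 29 mm wide (flared mouth), 45 mm deep. Origin: centre of its mouth, 135 mm above the worktop. z points out of the mouth along the axis, 25 degrees from vertical, leaning to the front of the stand; y is level; x points up the slope, away from the front. Two hidden jaws 24 mm down the bore stop the nose unless the sleeve is back 10 mm or more.
- sleeve_back (a joint): Slide of the coupler's sleeve along the axis, m: 0 = forward, grows as it is pushed back (along the coupler's -z), stop at 0.015. Spring: 5 N at 0, 12.5 N at the stop. It can turn only when back more than 0.013. Turned fully and let go it comes forward to 0.0105 and stays parked behind a 2 mm lip; to release, push back past 0.013, turn to 0, let go.
- sleeve_turn (a joint): Turn of the sleeve about the coupler's z axis, rad: 0 at the start, grows counter-clockwise looking into the mouth (right-handed about the coupler's z), stop at 0.45. Light friction. Parks when turned beyond 0.40; while turned, only a few hundredths of play.
- sleeve_mid (a point): Point on the axis at half the sleeve's length; moves with it. The sleeve is a ribbed steel ring round the barrel, 55 mm outside, 34 mm long: when forward it reaches from 6 mm outside the mouth to 28 mm behind it. Grip it by its sides.
- lever_tip (a point): End of the sleeve's thumb lever (11 mm wide, 10 mm thick), 50 mm from the axis, 2 mm behind the mouth when forward. It sticks out to the front, to -x of the coupler and 13 degrees to its +y side at turn 0; moves and turns with the sleeve.
- cartridge: White filter cartridge, 94 mm long, about 0.15 kg, upright in the dock, nose down. Origin: centre of the nose's flat end; z runs to the cap. Grey nose 25 mm wide, 44 mm long, end chamfered, ring groove 14 to 24 mm from the end; a flange 39 mm wide, 4 mm thick; then a smooth body 36 mm wide, 48 to 94 mm: grip it at about 75 mm. Home: flange flat on the mouth, nose end 44 mm behind it.
- cartridge_tip (a point): Centre of the flat nose end of the cartridge (its origin).
- dock: Fixed low white block, 75 x 75 mm, 36 mm high, on a 95 mm foot plate, with one round well 28 mm wide, floor 8 mm above the worktop. Origin: centre of the underside, z up.
- glass: Bystander: clear drinking glass, 92 mm wide, 104 mm high; origin at the centre of its underside.
- jam: Bystander: jam jar with a yellow lid, 71 mm wide, 110 mm high; origin at the centre of its underside.
- spice: Bystander: spice jar with a black cap, 41 mm wide, 105 mm high; origin at the centre of its underside.
Not all that is in view belongs to the job. Leave any pink look-alike of the cartridge alone.

How it is judged:
By the outcome, as a careful person would: the job done as asked, in the order asked, and still so for the second after the job is handed in, with the robot touching nothing.
It also fails if it takes over 64 s, if anything falls off the work surface, if the arm or the gripper's body presses on something with over 40 N, if the wrist force passes 120 N, or if a joint passes its speed limit or range.

## Working session

There is one attempt and no reset: what is moved stays moved. The work goes in short steps, Python scripts to look and compute and a tool call to move; the robot and the scene stay as the last step left them, time stands still between calls to the robot, and variables do not carry over. Pictures are saved under pics/ and viewed, at most 10 in all, crops included, and the job is handed in when it is done.

Besides the shell and the picture viewer there is one more tool, called after "Request:" as name(argument=value, ...) on one line, values as JSON. drive_tool: Moves the arm, as the interface text tells. Its arguments: {"type":"object","properties":{"steps":{"type":"array","items":{"type":"number"}},"grip_force":{"type":"number"}},"required":["steps"]}

```bash
mkdir -p pics; python3 - <<'E'
from plant import *
import cv2,numpy as np
ims=[]
for c in("scene","top"):
    im=read_camera(c);ims.append(im);k=calibration(c);print(c,k["camera_matrix"].round(1).tolist(),np.round(k["dist_coeffs"],3),k["pose"].round(3).tolist())
    for n in["filter_stand","coupler","sleeve_mid","lever_tip","cartridge","cartridge_tip","dock","glass","jam","spice"]:
        print(c,n,[(np.round(d["point"],1).tolist(),round(d["conf"],2)) for d in place_of(c,n)][:3])
cv2.imwrite("pics/a.png",cv2.cvtColor(ims[0],4)) ;cv2.imwrite("pics/b.png",cv2.cvtColor(ims[1],4))
print(monitor.read_state())
E
```

```text
scene [[386.6, 0.0, 283.2], [0.0, 386.6, 210.1], [0.0, 0.0, 1.0]] [-0.082  0.     0.     0.     0.   ] [[-0.993, -0.11, 0.051, 0.488], [-0.121, 0.861, -0.493, 0.233], [0.01, -0.496, -0.868, 0.92], [0.0, 0.0, 0.0, 1.0]]
scene filter_stand [([248.7, 303.3], 0.87), ([257.1, 286.3], 0.26)]
scene coupler [([259.2, 287.8], 0.82)]
scene sleeve_mid [([256.0, 287.1], 0.71)]
scene lever_tip [([278.0, 295.8], 0.67)]
scene cartridge [([354.2, 197.2], 0.82), ([307.0, 203.4], 0.65)]
scene cartridge_tip [([354.8, 194.2], 0.82), ([305.9, 200.8], 0.59)]
scene dock [([308.6, 200.6], 0.58)]
scene glass [([225.7, 202.0], 0.97)]
scene jam [([239.6, 168.3], 0.61)]
scene spice [([268.7, 155.9], 0.87)]
top [[465.7, 0.0, 278.5], [0.0, 465.7, 202.1], [0.0, 0.0, 1.0]] [0.004 0.    0.    0.    0.   ] [[-0.004, -0.987, 0.163, 0.369], [-1.0, 0.006, 0.012, -0.214], [-0.013, -0.163, -0.986, 1.097], [0.0, 0.0, 0.0, 1.0]]
top filter_stand [([205.7, 185.6], 0.95), ([197.2, 183.6], 0.43)]
top coupler [([195.0, 187.8], 0.79), ([206.6, 187.6], 0.61)]
top sleeve_mid [([195.0, 186.7], 0.54)]
top lever_tip [([191.3, 210.8],
[... 285 characters left out ...]
': 1.1, 'joint_pos': array([ 0.95349298,  0.42608835,  0.07391529,  1.60600412, -0.0341266 ,
        1.1107638 , -0.0670826 ]), 'qd': array([-0.00263173, -0.00046728, -0.00094192, -0.00296999,  0.00016191,
        0.00206989,  0.00104191]), 'joint_efforts': array([-2.24503601e-03, -9.49549842e+01,  3.75537202e+00, -4.63897026e+01,
        1.88645191e-02,  2.57157226e-03, -3.79794994e-05]), 'tool_pos': array([ 0.30434601, -0.60246474,  0.2313082 ]), 'eef_rot': array([-3.05605088e+00, -7.28035968e-01, -7.36347687e-05]), 'wrist_force': array([-0.50633385, -0.04259704,  0.2367769 ]), 'torque': array([-0.00129493, -0.02119791, -0.0487901 ]), 'finger_force': 0.0, 'finger_gap': 0.08525339062429732}
```

View pics/a.png

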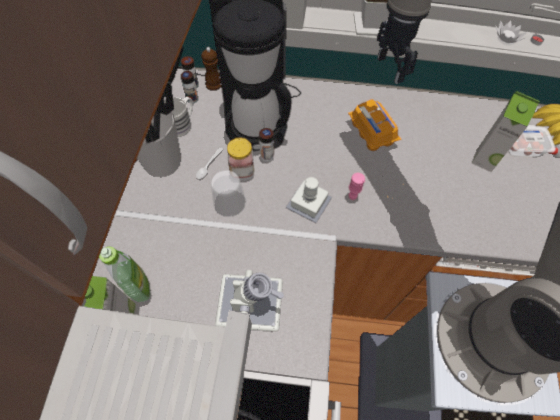

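View pics/b.png

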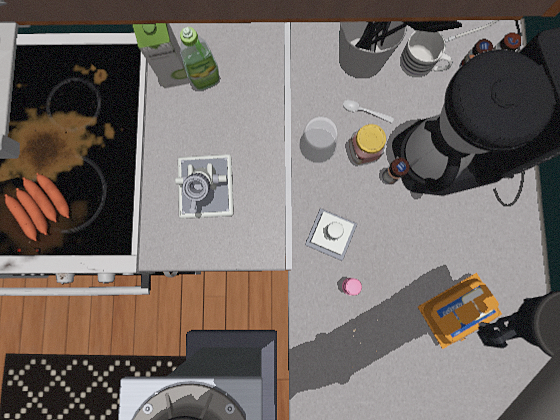

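The scene view shows the stand at about (250,300), with its coupler ring at (258,287), the white cartridge in the dock at (310,195) and the pink look-alike at (357,185). In the top view the stand is at (205,187), its lever points down at (197,213), and the dock is at (331,234). Next I'll triangulate these.

```bash
cat > h.py <<'E'
from plant import *
import cv2,numpy as np
C={c:calibration(c) for c in("scene","top")}
def ray(c,p):
    k=C[c];u=cv2.undistortPoints(np.array([[p]],float),k["camera_matrix"],k["dist_coeffs"])[0,0]
    T=k["pose"];return T[:3,3],T[:3,:3]@np.array([*u,1])
def onz(c,p,z):
    o,d=ray(c,p);return o+d*(z-o[2])/d[2]
def tri(a,b):
    A=[];B=[]
    for c,p in(("scene",a),("top",b)):
        o,d=ray(c,p);d=d/np.linalg.norm(d);P=np.eye(3)-np.outer(d,d);A.append(P);B.append(P@o)
    X=np.linalg.solve(sum(A),sum(B));return X
def proj(c,X):
    T=np.linalg.inv(C[c]["pose"]);r=cv2.Rodrigues(T[:3,:3])[0]
    return cv2.projectPoints(np.array(X,float).reshape(-1,3),r,T[:3,3],C[c]["camera_matrix"],C[c]["dist_coeffs"])[0][:,0]
E
python3 - <<'E'
from h import *
P=lambda *a:print(*[np.round(x,4) if not isinstance(x,str) else x for x in a])
for n,a,b in[("stand",(248.7,303.3),(205.7,185.6)),("coupler",(259.2,287.8),(195,187.8)),("mid",(256,287.1),(195,186.7)),("lever",(278,295.8),(191.3,210.8)),("dock",(308.6,200.6),(332.1,233.2)),("glass",(225.7,202),(316,144.1)),("jam",(239.6,168.3),(359.7,151.5)),("spice",(268.7,155.9),(390.9,178))]: P(n,tri(a,b))
P("coup@.135",onz("scene",(259.2,287.8),.135),onz("top",(195,187.8),.135))
P("lever@.112",onz("scene",(278,295.8),.112),onz("top",(191.3,210.8),.112))
P("dock@0",onz("scene",(308.6,200.6),0),onz("top",(332.1,233.2),0))
P("stand@0",onz("scene",(248.7,303.3),0),onz("top",(205.7,185.6),0))
for c in("scene","top"):
  read_camera(c)
  for n,z in(("filter_stand",.017),("dock",.036),("cartridge",.09)):
    for d in silhouettes(c,n)[:2]:
        m=d["region"].astype(np.uint8);r=cv2.minAreaRect(cv2.findNonZero(m));P(c,n,d["conf"],"box",d["box"]);P("  corners",*[onz(c,p,z)[:2] for p in cv2.boxPoints(r)])
im=np.hstack([cv2.resize(read_camera("top")[145:260,150:270],None,fx=4,fy=4,interpolation=2)[:,:400],cv2.resize(read_camera("scene")[255:350,205:305],None,fx=4,fy=4.842,interpolation=2)])
cv2.imwrite("pics/c.png",cv2.cvtColor(im,4));print(im.shape)
E
```

```text
stand [ 0.5941 -0.0235 -0.0091]
coupler [ 0.5625 -0.0233  0.1226]
mid [ 0.5672 -0.0235  0.1223]
lever [ 0.518  -0.0144  0.1086]
dock [ 0.4754 -0.3258  0.0039]
glass [ 0.698  -0.2926  0.0011]
jam [ 0.6741 -0.3948  0.0226]
spice [ 0.608  -0.4707 -0.0029]
coup@.135 [ 0.5611 -0.0192  0.135 ] [ 0.5602 -0.0257  0.135 ]
lever@.112 [ 0.5206 -0.0141  0.112 ] [ 0.5146 -0.0146  0.112 ]
dock@0 [ 0.4752 -0.3281  0.    ] [ 0.4758 -0.3262  0.    ]
stand@0 [ 0.5931 -0.0209  0.    ] [ 0.5923 -0.025   0.    ]
scene filter_stand 0.97 box [248.5 299.6  69.7  65. ]
  corners [0.6618 0.0447] [ 0.6719 -0.1008] [ 0.5121 -0.0987] [0.5132 0.0451]
scene dock 0.79 box [310.  204.   40.3  40.8]
  corners [ 0.5334 -0.2769] [ 0.497  -0.3781] [ 0.4116 -0.3322] [ 0.451  -0.2355]
scene cartridge 0.82 box [358.1 187.1  18.2  25.3]
  corners [ 0.388  -0.2971] [ 0.3688 -0.3793] [ 0.3346 -0.3699] [ 0.355  -0.2885]
scene cartridge 0.61 box [311.9 189.   13.9  18.4]
  corners [ 0.4918 -0.3404] [ 0.4582 -0.3447] [ 0.4534 -0.2809] [ 0.4859 -0.2767]
top filter_stand 0.91 box [205.7 186.9  54.   65.6]
  corners [0.6584 0.0503] [ 0.6648 -0.0874] [ 0.5163 -0.0969] [0.5099 0.0379]
top dock 0.92 box [329.9 234.2  48.9  55. ]
  corners [ 0.446  -0.2587] [ 0.5304 -0.2956] [ 0.4932 -0.3808] [ 0.4098 -0.343 ]
top dock 0.54 box [335.  231.7  20.8  17.6]
  corners [ 0.4752 -0.2973] [ 0.5061 -0.3288] [ 0.4795 -0.3544] [ 0.4489 -0.3229]
top cartridge 0.82 box [333.9 233.8  23.7  19.4]
  corners [ 0.4698 -0.293 ] [ 0.4991 -0.3229] [ 0.4717 -0.3493] [ 0.4426 -0.3194]
top cartridge 0.81 box [351.1 284.9  17.1  17.5]
  corners [ 0.3713 -0.3337] [ 0.3711 -0.3762] [ 0.3356 -0.3751] [ 0.3358 -0.3328]
(460, 800, 3)
```

View pics/c.png

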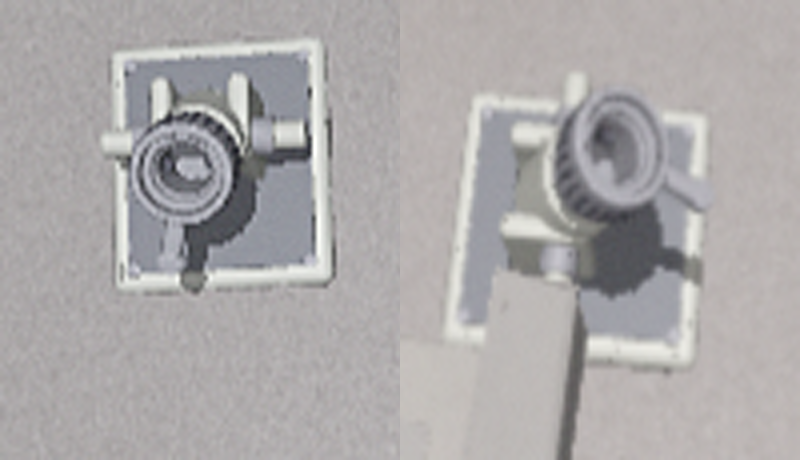

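The crops show the stand plate with its long side nearly along world x. Its corners in the top view are near (178,156), (230,155), (232,215) and (179,217). The mouth ring is near (196,188) in the top view and (259,284) in the scene view, with the lever to the front.

```bash
python3 - <<'E'
from h import *
from scipy.optimize import least_squares
t=lambda x,y:(150+x/4,145+y/4); s=lambda x,y:(205+(x-400)/4,255+y/4.842)
# corners order (front -x / +y left): back-left, back-right, front-right, front-left ; heights .017
loc=[(.075,.065),(.075,-.065),(-.075,-.065),(-.075,.065)]
T=[t(113,43),t(324,39),t(331,282),t(117,290)]
S=[None,s(445,340),None,None]
# scene crop: TL(475,95) TR(707,115) BR(693,365) BL(446,340)
q=[s(475,95),s(707,115),s(693,367),s(446,340)]
for p in T: print("top",onz("top",p,.017).round(4))
for p in q: print("scn",onz("scene",p,.017).round(4))
c=np.mean([onz("top",p,.017) for p in T],0);print(c, np.mean([onz("scene",p,.017) for p in q],0))
print("rim", onz("top",t(185.5,171),.1404),onz("scene",s(617,142),.1404),tri(s(617,142),t(185.5,171)))
E
```

```text
top [0.6622 0.0395 0.017 ]
top [ 0.6637 -0.087   0.017 ]
top [ 0.5169 -0.093   0.017 ]
top [0.5129 0.0325 0.017 ]
scn [ 0.6637 -0.0794  0.017 ]
scn [ 0.5208 -0.0869  0.017 ]
scn [0.5134 0.039  0.017 ]
scn [0.6567 0.0446 0.017 ]
[ 0.58895036 -0.02698603  0.017     ] [ 0.5886744  -0.02066541  0.017     ]
rim [ 0.55924982 -0.02966653  0.1404    ] [ 0.56161409 -0.02499372  0.1404    ] [ 0.56182508 -0.02796046  0.13094247]
```

Request:
drive_tool(steps=[490,-399,0,0.426,85,490,-399,0,0.426,85,490,-399,0,0.426,85,490,-399,0,0.426,85,490,-399,0,0.426,85,490,-399,0,0.426,85,490,-399,0,0.426,85,490,-399,0,0.426,85,490,-399,0,0.426,85,490,-399,0,0.426,85,490,-399,0,0.426,85,490,-399,0,0.426,85])

```text
time_s: 2.6
tool_pos: [0.5072, -0.1471, 0.2317]
eef_rot: [3.141, 0.065, 0.001]
wrist_force: [1.9, -0.1, 0.4]
finger_gap: 0.0849
finger_force: 0.0
```

Request:
drive_tool(steps=[59,-118,0,0,85,59,-118,0,0,85,59,-118,0,0,85,59,-118,0,0,85,59,-118,0,0,85,59,-118,0,0,85])

```text
time_s: 3.1
tool_pos: [0.5607, -0.0284, 0.2312]
eef_rot: [3.141, 0.067, -0.001]
wrist_force: [-0.8, -1.9, -0.5]
finger_gap: 0.0854
finger_force: 0.0
```

```bash
python3 - <<'E'
from h import *
s=monitor.read_state();print(s["tool_pos"],s["eef_rot"],s["wrist_force"])
t,c=read_camera("top"),read_camera("scene")
im=np.hstack([cv2.resize(t[145:235,150:250],(400,360),interpolation=2),cv2.resize(c[245:335,205:305],(400,360),interpolation=2)])
cv2.imwrite("pics/d.png",cv2.cvtColor(im,4))
E
```

```text
[ 0.56069502 -0.02836533  0.23118006] [ 3.14079428e+00  6.73603738e-02 -5.34383675e-04] [-0.83071728 -1.93517113 -0.47666991]
```

View pics/d.png

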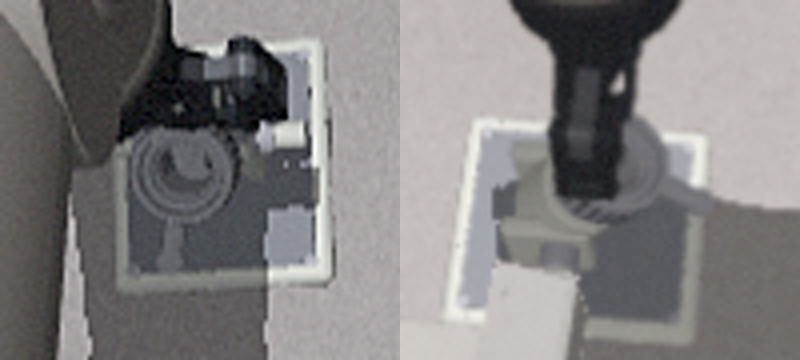

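The gripper sits straight over the coupler. I'll lower it and grip the sleeve by its upper part.

Request:
drive_tool(steps=[1,-2,40,0,85,1,-2,75,0,85,1,-2,95,0,85,1,-2,105,0,85,1,-2,105,0,85])

```text
time_s: 3.62
tool_pos: [0.5603, -0.0278, 0.1246]
eef_rot: [3.141, 0.063, -0.005]
wrist_force: [-0.3, 0.4, 0.6]
finger_gap: 0.0855
finger_force: 0.0
```

Request:
drive_tool(steps=[0,0,0,0,50,0,0,0,0,50,0,0,0,0,50,0,0,0,0,50,0,0,0,0,50,0,0,0,0,50], grip_force=20)

```text
time_s: 4.12
tool_pos: [0.5626, -0.0257, 0.128]
eef_rot: [-3.14, -0.067, -0.004]
wrist_force: [-0.5, 5.6, 5.1]
finger_gap: 0.0524
finger_force: 20.4
```

Request:
drive_tool(steps=[0,-2,0,0,45,0,-2,0,0,45,2,-2,5,0,45,4,-2,9,0,45,5,-2,11,0,45,6,-2,13,0,45,7,-2,15,0,45,7,-2,15,0,45,7,-2,15,0,45], grip_force=80)

```text
time_s: 4.87
tool_pos: [0.569, -0.0252, 0.1152]
eef_rot: [3.14, 0.064, 0.003]
wrist_force: [-22.3, -3.3, 50.7]
finger_gap: 0.0495
finger_force: 87.4
```

```bash
python3 - <<'E'
from h import *
s=monitor.read_state();print({k:np.round(s[k],4) for k in("time_s","tool_pos","eef_rot","wrist_force","torque","finger_gap","finger_force")})
for c in("top","scene"):
    im=read_camera(c)
    for n in("lever_tip","sleeve_mid"):print(c,n,[(np.round(d["point"],1).tolist(),round(d["conf"],2)) for d in place_of(c,n)][:2])
E
```

```text
{'time_s': np.float64(4.8667), 'tool_pos': array([ 0.569 , -0.0252,  0.1152]), 'eef_rot': array([3.1397e+00, 6.4100e-02, 3.0000e-03]), 'wrist_force': array([-22.3225,  -3.3409,  50.6563]), 'torque': array([-0.6433,  4.8133,  0.0833]), 'finger_gap': np.float64(0.0495), 'finger_force': np.float64(87.3927)}
top lever_tip [([195.1, 186.7], 0.65), ([194.9, 186.8], 0.63)]
top sleeve_mid [([197.7, 184.7], 0.63)]
scene lever_tip [([278.5, 295.8], 0.66)]
scene sleeve_mid [([254.9, 290.5], 0.69)]
```

Request:
drive_tool(steps=[-0.5,0,-1,-0.1,45,-0.5,0,-1,-0.2,45,-0.5,0,-1,-0.3,45,-0.5,0,-1,-0.4,45,-0.5,0,-1,-0.48,45,-0.5,0,-1,-0.52,45,-0.5,0,-1,-0.52,45])

```text
time_s: 5.75
tool_pos: [0.5707, -0.0233, 0.115]
eef_rot: [3.016, 0.876, 0.01]
wrist_force: [3.7, 6.2, 13.4]
finger_gap: 0.0498
finger_force: 107.6
```

```bash
python3 - <<'E'
from h import *
s=monitor.read_state();print({k:np.round(s[k],4) for k in("time_s","tool_pos","eef_rot","wrist_force","torque","finger_gap","finger_force")})
ims=[]
for c in("top","scene"):
    im=read_camera(c);ims.append(im)
    for n in("lever_tip",):print(c,n,[(np.round(d["point"],1).tolist(),round(d["conf"],2)) for d in place_of(c,n)][:2])
# expected lever tip px at turn 0/.45, back 15
th=.042;R=np.array([[np.cos(th),-np.sin(th),0],[np.sin(th),np.cos(th),0],[0,0,1]])
a=np.deg2rad(25);Rc=R@np.array([[np.cos(a),0,-np.sin(a)],[0,1,0],[np.sin(a),0,np.cos(a)]])
for back in(0,.0105,.015):
  for t in(0,.45):
    an=np.pi-np.deg2rad(13)+t;X=np.array([.562,-.0255,.135])+Rc@np.array([.05*np.cos(an),.05*np.sin(an),-.002-back])
    print(back,t,X.round(4),proj("top",X).round(1),proj("scene",X).round(1))
t,c=ims
im=np.hstack([cv2.resize(t[145:235,150:250],(400,360),interpolation=2),cv2.resize(c[245:335,205:305],(400,360),interpolation=2)])
cv2.imwrite("pics/e.png",cv2.cvtColor(im,4))
E
```

```text
{'time_s': np.float64(5.75), 'tool_pos': array([ 0.5707, -0.0233,  0.115 ]), 'eef_rot': array([3.0164, 0.8756, 0.0099]), 'wrist_force': array([ 3.7414,  6.1619, 13.3853]), 'torque': array([ 0.7568, -1.337 , -0.3916]), 'finger_gap': np.float64(0.0498), 'finger_force': np.float64(107.568)}
top lever_tip [([204.6, 208.7], 0.63), ([193.0, 185.6], 0.41)]
scene lever_tip [([278.4, 285.8], 0.77)]
0 0 [ 0.5183 -0.0161  0.1126] [[192.  209.1]] [[279.2 294.9]]
0 0.45 [ 0.5192 -0.0384  0.1126] [[202.4 208.6]] [[280.1 285. ]]
0.0105 0 [ 0.5227 -0.0159  0.1031] [[192.8 207.7]] [[277.2 296.1]]
0.0105 0.45 [ 0.5236 -0.0382  0.1031] [[203.1 207.2]] [[278.1 286.3]]
0.015 0 [ 0.5246 -0.0158  0.099 ] [[193.2 207.1]] [[276.3 296.6]]
0.015 0.45 [ 0.5255 -0.0381  0.099 ] [[203.4 206.7]] [[277.2 286.8]]
```

View pics/e.png

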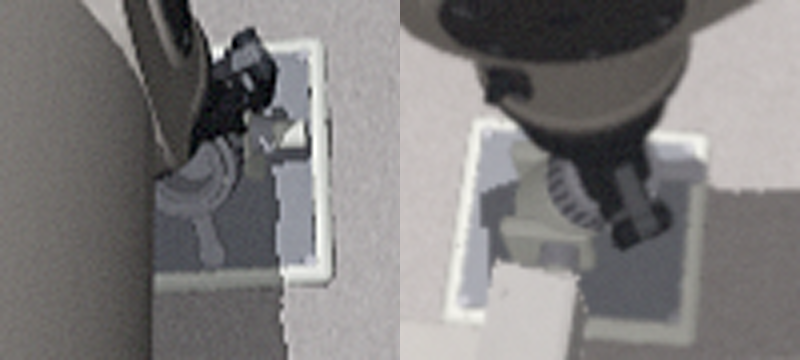

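The lever is now swung fully to its turned side, at (204.6,208.7) against (203,207) predicted. I'll release it and rise.

Request:
drive_tool(steps=[0,0,0,0,85,0,0,0,0,85,0,0,0,0,85,0,0,0,0,85,0,0,-40,0,85,0,0,-80,0,85,0,0,-115,0,85,0,0,-115,0,85], grip_force=30)

```text
time_s: 6.62
tool_pos: [0.5709, -0.0243, 0.2343]
eef_rot: [3.016, 0.87, 0.013]
wrist_force: [0.0, 0.1, 0.1]
finger_gap: 0.0851
finger_force: 0.0
```

```bash
python3 - <<'E'
from h import *
for c in("top","scene"):
    im=read_camera(c)
    for n in("lever_tip","coupler"):print(c,n,[(np.round(d["point"],1).tolist(),round(d["conf"],2)) for d in place_of(c,n)][:2])
for n in("cartridge",):
  for d in silhouettes("top",n)[:2]: print(d["conf"],d["box"])
  for d in silhouettes("scene",n)[:2]: print(d["conf"],d["box"])
# predicted cap centre px for dock guess
for X in([.475,-.327,.102],[.475,-.327,.056],[.475,-.327,.036]):print(proj("top",X),proj("scene",X))
print(monitor.read_state()["tool_pos"],monitor.read_state()["joint_pos"])
E
```

```text
top lever_tip [([205.0, 207.9], 0.83), ([316.8, 145.4], 0.54)]
top coupler [([195.1, 188.4], 0.89)]
scene lever_tip [([277.4, 286.3], 0.66)]
scene coupler [([257.4, 287.9], 0.64)]
0.66 [397.7, 171.6, 28.0, 26.9]
0.63 [204.8, 187.7, 58.5, 60.5]
0.74 [356.1, 186.9, 15.3, 23.9]
[[337.26270403 228.94124377]] [[311.33667977 180.32574774]]
[[334.97294789 231.1268531 ]] [[310.07084471 190.06835316]]
[[334.03841024 232.01889266]] [[309.54968739 194.07373445]]
[ 0.56754992 -0.02435325  0.22623163] [ 0.18758647  0.27617978 -0.3084512   1.83721111  0.09546792  1.04448214
 -1.16700452]
```

```bash
python3 - <<'E'
from h import *
t,c=read_camera("top"),read_camera("scene")
im=np.hstack([cv2.resize(t[200:265,300:365],(390,390),interpolation=2),cv2.resize(c[165:230,277:342],(390,390),interpolation=2)])
cv2.imwrite("pics/f.png",cv2.cvtColor(im,4))
E
```

```text
(no output)
```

View pics/f.png

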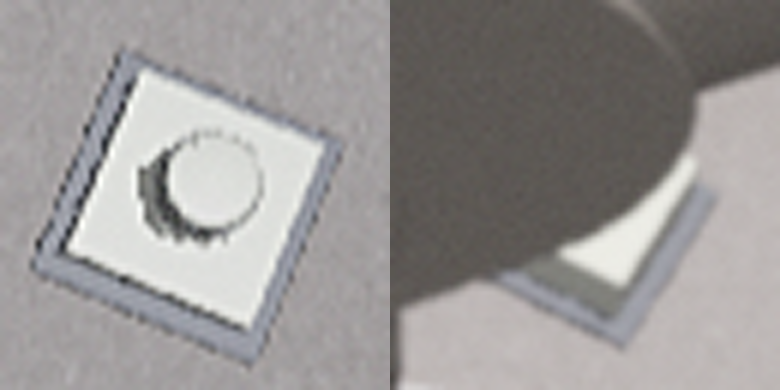

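The top crop shows the cap centre at pixel (335.8,230.0) and the dock top centre at (332.8,233.1). In the scene crop the arm hides most of the dock.

```bash
python3 - <<'E'
from h import *
print(onz("top",(335.8,230),.102),onz("top",(332.8,233.1),.036),onz("top",(300+189/6,200+207.5/6),.006))
for r,c0 in((183,311),(182,311)): print(onz("scene",(c0,r),.102))
s=monitor.read_state();print(s["tool_pos"],s["eef_rot"])
E
```

```text
[ 0.47274083 -0.32381748  0.102     ] [ 0.47254194 -0.3241218   0.036     ] [ 0.47199089 -0.32412191  0.006     ]
[ 0.47516127 -0.3187169   0.102     ]
[ 0.47541957 -0.32176468  0.102     ]
[ 0.56777783 -0.02434279  0.22663074] [-3.01801377e+00 -8.70787250e-01  1.78613169e-03]
```

Request:
drive_tool(steps=[-239,202,0,0.52,85,-239,202,0,0.52,85,-239,202,0,0.52,85,-239,202,0,0.52,85,-239,202,0,0.52,85,-239,202,0,0.52,85,-239,202,0,0.52,85,-239,202,0,0.52,85,-239,202,0,0.52,85,-239,202,0,0.52,85,-239,202,0,0.52,85,-239,202,0,0.52,85])

```text
time_s: 8.12
tool_pos: [0.4739, -0.3214, 0.2272]
eef_rot: [-3.14, -0.068, 0.0]
wrist_force: [0.1, 0.9, 0.4]
finger_gap: 0.085
finger_force: 0.0
```

```bash
python3 - <<'E'
from h import *
s=monitor.read_state();print(s["tool_pos"],s["eef_rot"])
E
```

```text
[ 0.47390862 -0.32137863  0.22715947] [-3.14026453e+00 -6.83189202e-02  1.42549552e-04]
```

Request:
drive_tool(steps=[-1,1,40,0,85,-1,1,80,0,85,-1,1,120,0,85,-1,1,150,0,85,-1,1,161,0,85,-1,1,161,0,85])

```text
time_s: 8.62
tool_pos: [0.4716, -0.3219, 0.0641]
eef_rot: [-3.138, -0.068, 0.006]
wrist_force: [-0.2, 0.5, -0.1]
finger_gap: 0.0852
finger_force: 0.0
```

Request:
drive_tool(steps=[0,0,0,0,25,0,0,0,0,25,0,0,0,0,25,0,0,0,0,25,0,0,0,0,25,0,0,0,0,25,0,0,0,0,25], grip_force=20)

```text
time_s: 9.2
tool_pos: [0.4734, -0.3239, 0.0678]
eef_rot: [3.14, 0.066, 0.003]
wrist_force: [-2.1, 2.4, 9.8]
finger_gap: 0.0356
finger_force: 21.8
```

Request:
drive_tool(steps=[0,0,-10,0,25,0,0,-18,0,25,0,0,-18,0,25,-6,0,-18,0,25,-12,0,-18,0,25,-18,0,-18,0,25,-24,0,-18,0,25,-30,0,-18,0,25,-33,0,-18,0,25,-33,0,-18,0,25])

```text
time_s: 10.03
tool_pos: [0.4383, -0.3251, 0.0842]
eef_rot: [-3.141, -0.064, 0.001]
wrist_force: [0.6, 0.9, -0.8]
finger_gap: 0.0356
finger_force: 20.3
```

Request:
drive_tool(steps=[0,0,-30,0,25,0,0,-70,0,25,0,0,-110,0,25,0,0,-145,0,25,0,0,-145,0,25,0,0,-145,0,25], grip_force=40)

```text
time_s: 10.53
tool_pos: [0.4398, -0.3257, 0.231]
eef_rot: [3.139, 0.065, 0.004]
wrist_force: [-1.0, -0.4, -2.8]
finger_gap: 0.035
finger_force: 42.3
```

```bash
python3 - <<'E'
from h import *
s=monitor.read_state();print(s["tool_pos"],s["eef_rot"],s["finger_gap"])
t,c=read_camera("top"),read_camera("scene")
p=s["tool_pos"]
a,b=proj("top",p)[0].astype(int),proj("scene",p)[0].astype(int);print(a,b)
cr=lambda im,q:cv2.resize(im[max(q[1]-50,0):q[1]+50,q[0]-50:q[0]+50],(400,400),interpolation=2)
cv2.imwrite("pics/g.png",cv2.cvtColor(np.hstack([cr(t,a),cr(c,b)]),4))
for cc in("scene","top"):print(cc,[(np.round(d["point"],1).tolist(),round(d["conf"],2)) for d in place_of(cc,"cartridge_tip")])
th=.042;R=np.array([[np.cos(th),-np.sin(th),0],[np.sin(th),np.cos(th),0],[0,0,1]])
for deg in(0,15,20,25,30):
    f=np.deg2rad(deg);X=p+[0,0,.018]+R@np.array([.078*np.sin(f),0,-.078*np.cos(f)]);print(deg,X.round(3),proj("top",X)[0].round(1),proj("scene",X)[0].round(1))
E
```

```text
[ 0.43984576 -0.32568563  0.23100799] [3.13901243 0.06480327 0.00386012] 0.03502497495848979
[344 240] [330 150]
scene [([354.9, 196.9], 0.68), ([313.6, 162.6], 0.57)]
top []
0 [ 0.44  -0.326  0.171] [340.9 242.9] [328.  166.1]
15 [ 0.46  -0.325  0.174] [340.4 232.6] [319.7 164.9]
20 [ 0.466 -0.325  0.176] [340.3 229.3] [317.1 164.2]
25 [ 0.473 -0.324  0.178] [340.2 226. ] [314.5 163.3]
30 [ 0.479 -0.324  0.181] [340.2 222.7] [312.1 162.4]
```

View pics/g.png

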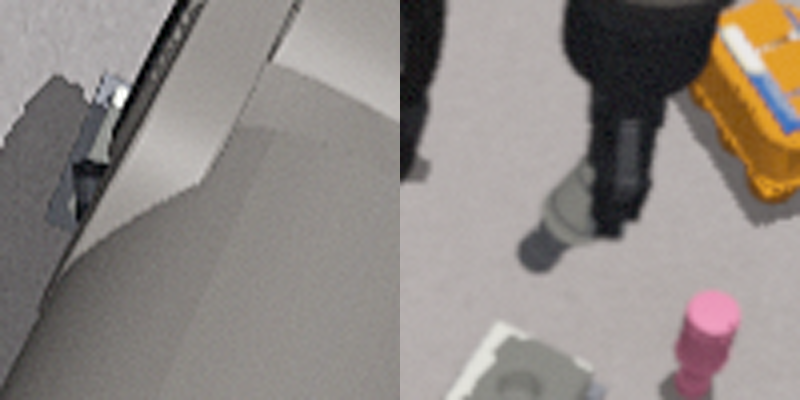

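The cartridge hangs tilted about 26°, with its nose toward +x as wanted and its tip at about (313.6,162.6) in the scene view. I'll move it above the coupler on the axis.

Request:
drive_tool(steps=[20,-73,0,0,25,30,-110,0,0,25,40,-147,0,0,25,50,-184,0,0,25,60,-220,0,0,25,70,-257,0,0,25,81,-285,0,0,25,81,-295,0,0,25,81,-295,0,0,25,81,-295,0,0,25,81,-295,0,0,25])

```text
time_s: 11.65
tool_pos: [0.5076, -0.0276, 0.2284]
eef_rot: [3.141, 0.065, -0.003]
wrist_force: [-0.7, -0.7, -2.4]
finger_gap: 0.0349
finger_force: 42.3
```

```bash
python3 - <<'E'
from h import *
s=monitor.read_state();print(s["tool_pos"],s["eef_rot"],s["finger_gap"],s["wrist_force"])
t,c=read_camera("top"),read_camera("scene")
for cc in("scene","top"):print(cc,[(np.round(d["point"],1).tolist(),round(d["conf"],2)) for d in place_of(cc,"cartridge_tip")],[(np.round(d["point"],1).tolist(),round(d["conf"],2)) for d in place_of(cc,"lever_tip")])
cv2.imwrite("pics/h.png",cv2.cvtColor(np.hstack([cv2.resize(t[145:235,150:250],(400,360),interpolation=2),cv2.resize(c[225:325,225:325],(400,360),interpolation=2)]),4))
p=s["tool_pos"];th=.042;R=np.array([[np.cos(th),-np.sin(th),0],[np.sin(th),np.cos(th),0],[0,0,1]])
for deg in(20,25,30):
    f=np.deg2rad(deg);X=p+[0,0,.018]+R@np.array([.078*np.sin(f),0,-.078*np.cos(f)]);print(deg,X.round(4),proj("top",X)[0].round(1),proj("scene",X)[0].round(1))
M=np.array([.562,-.0255,.135]);print("M px",proj("top",M),proj("scene",M))
E
```

```text
[ 0.50755074 -0.02764089  0.22840112] [ 3.14080497e+00  6.47769822e-02 -2.81876763e-03] 0.034884880058927425 [-0.74004902 -0.72729887 -2.35400917]
scene [([250.2, 302.9], 0.74), ([269.2, 279.8], 0.57)] [([278.6, 283.9], 0.77)]
top [([199.1, 185.5], 0.55)] [([204.2, 209.9], 0.53)]
20 [ 0.5342 -0.0265  0.1731] [191.5 196.8] [272.1 280. ]
25 [ 0.5405 -0.0263  0.1757] [191.2 193.5] [268.9 279.3]
30 [ 0.5465 -0.026   0.1789] [190.8 190.3] [265.9 278.5]
M px [[194.91546144 186.97895539]] [[259.21831013 284.9126764 ]]
```

View pics/h.png

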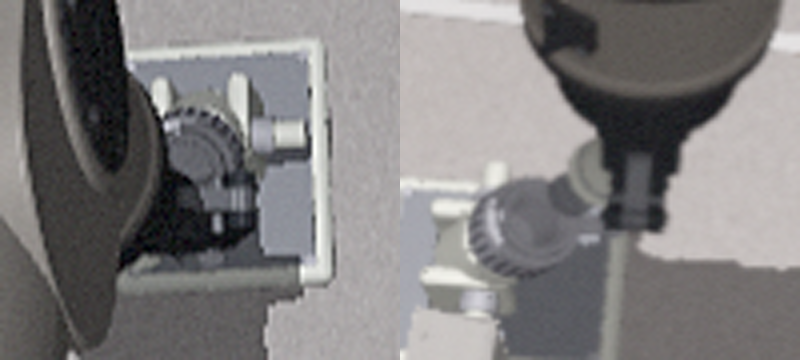

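Request:
drive_tool(steps=[2.5,0,0,0,25,8,0,12,0,25,14,0,25,0,25,19.5,0,36,0,25,19.5,0,36,0,25])

```text
time_s: 12.37
tool_pos: [0.5272, -0.026, 0.1901]
eef_rot: [-3.14, -0.066, 0.006]
wrist_force: [-1.1, -0.1, -1.8]
finger_gap: 0.035
finger_force: 42.3
```

Request:
drive_tool(steps=[2,0,4.5,0,25,4,0,9,0,25,6.5,0,13.5,0,25,8.5,0,18,0,25,8.5,0,18,0,25])

```text
time_s: 12.78
tool_pos: [0.5355, -0.0254, 0.1761]
eef_rot: [3.141, 0.066, -0.002]
wrist_force: [-14.2, 0.4, 20.2]
finger_gap: 0.035
finger_force: 52.5
```

```bash
python3 - <<'E'
from h import *
s=monitor.read_state();print(s["tool_pos"],s["eef_rot"],s["wrist_force"],s["torque"])
t,c=read_camera("top"),read_camera("scene")
cv2.imwrite("pics/i.png",cv2.cvtColor(np.hstack([cv2.resize(t[155:235,160:230],(350,400),interpolation=2),cv2.resize(c[240:320,235:315],(440,440),interpolation=2)[:400]]),4))
E
```

```text
[ 0.5354704  -0.02543257  0.1760946 ] [ 3.14084728e+00  6.58073122e-02 -1.84058263e-03] [-14.22548875   0.43068374  20.22036512] [0.31210205 2.79793306 0.11899531]
```

View pics/i.png

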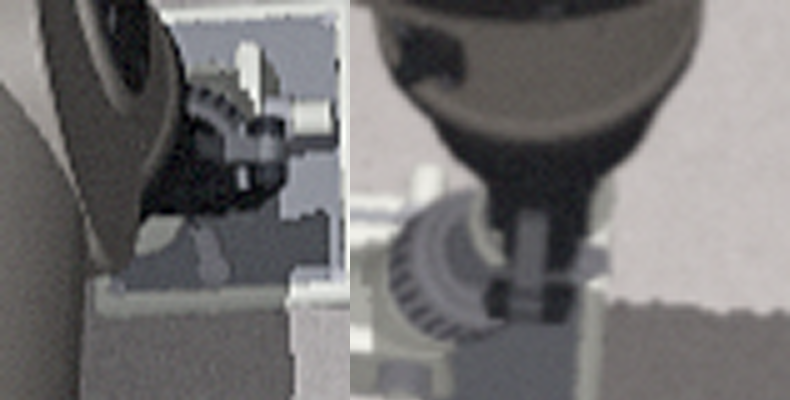

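Request:
drive_tool(steps=[-3.4,0,-7.2,0,25,-5.2,0,-6.4,0,25,-5.2,0,-6.4,0,25,-3,0,-1.9,0,25,-1.8,0,0.8,0,25,-1.8,0,0.8,0,25])

```text
time_s: 13.38
tool_pos: [0.5341, -0.0259, 0.1735]
eef_rot: [-3.141, -0.065, 0.002]
wrist_force: [-0.3, -0.0, -1.7]
finger_gap: 0.0343
finger_force: 50.3
```

Request:
drive_tool(steps=[1.5,0,3,0,25,2.8,0,6,0,25,4.2,0,9,0,25,5.6,0,12,0,25,5.6,0,12,0,25])

```text
time_s: 13.8
tool_pos: [0.5397, -0.0257, 0.1617]
eef_rot: [-3.141, -0.065, 0.002]
wrist_force: [-1.4, -1.8, -4.3]
finger_gap: 0.0349
finger_force: 50.1
```

Request:
drive_tool(steps=[1.5,0,3,0,25,2.8,0,6,0,25,4.2,0,9,0,25,5.6,0,12,0,25,5.6,0,12,0,25])

```text
time_s: 14.22
tool_pos: [0.5453, -0.0254, 0.1499]
eef_rot: [-3.141, -0.065, 0.001]
wrist_force: [-2.9, -1.2, -4.9]
finger_gap: 0.0351
finger_force: 50.1
```

Request:
drive_tool(steps=[0.9,0,2,0,25,1.9,0,4,0,25,2.8,0,6,0,25,2.8,0,6,0,25])

```text
time_s: 14.55
tool_pos: [0.548, -0.0253, 0.1442]
eef_rot: [-3.141, -0.065, 0.001]
wrist_force: [-2.9, -1.7, -5.3]
finger_gap: 0.0352
finger_force: 50.1
```

Request:
drive_tool(steps=[0.9,0,2,0,25,1.9,0,4,0,25,2.8,0,6,0,25,2.8,0,6,0,25])

```text
time_s: 14.88
tool_pos: [0.5515, -0.0254, 0.1404]
eef_rot: [3.14, 0.065, 0.002]
wrist_force: [-13.7, -3.2, 24.3]
finger_gap: 0.0352
finger_force: 52.6
```

Request:
drive_tool(steps=[1,0,2,0,25,1,0,2,0,25,1.4,0,3,0,25,1.4,0,3,0,25], grip_force=60)

```text
time_s: 15.22
tool_pos: [0.553, -0.0253, 0.1389]
eef_rot: [3.14, 0.065, 0.003]
wrist_force: [-25.3, -3.2, 51.4]
finger_gap: 0.035
finger_force: 60.6
```

Request:
drive_tool(steps=[-1.4,0,-3,0,25,-1.4,0,-3,0,75,-1.4,0,-3,0,75,-1.4,0,-3,0,75,-1.4,0,-3,0,75,-1.4,0,-40,0,80,-1.4,0,-80,0,80,-1.4,0,-110,0,80,-1.4,0,-110,0,80])

```text
time_s: 15.97
tool_pos: [0.5537, -0.0248, 0.2515]
eef_rot: [3.141, 0.066, 0.013]
wrist_force: [0.2, -0.1, -0.3]
finger_gap: 0.0801
finger_force: 0.0
```

```bash
python3 - <<'E'
from h import *
s=monitor.read_state();print(s["tool_pos"],s["eef_rot"],s["wrist_force"])
M=np.array([.5605,-.0255,.1345]);th=.042;a=np.deg2rad(25)
R=np.array([[np.cos(th),-np.sin(th),0],[np.sin(th),np.cos(th),0],[0,0,1]])@np.array([[np.cos(a),0,-np.sin(a)],[0,1,0],[np.sin(a),0,np.cos(a)]])
ims={}
for c in("top","scene"):
    ims[c]=read_camera(c)
    print(c,"nose",[(np.round(d["point"],1).tolist(),round(d["conf"],2)) for d in place_of(c,"cartridge")],"lever",[(np.round(d["point"],1).tolist(),round(d["conf"],2)) for d in place_of(c,"lever_tip")])
    for d in silhouettes(c,"cartridge"):print(c,round(d["conf"],2),np.round(d["box"],1))
    ang=np.linspace(0,6.28,40)
    for sft in(0,.01,.02):
        pts=[M+R@np.array([.018*np.cos(t),.018*np.sin(t),z+sft]) for t in ang for z in(.004,.05)]
        q=proj(c,pts);print("  pred",sft,q.min(0).round(1),q.max(0).round(1))
t,c=ims["top"],ims["scene"]
cv2.imwrite("pics/j.png",cv2.cvtColor(np.hstack([cv2.resize(t[155:235,160:230],(350,400),interpolation=2),cv2.resize(c[240:320,235:315],(440,440),interpolation=2)[:400]]),4))
E
```

```text
[ 0.55373702 -0.02478582  0.25147806] [3.14087297 0.06559721 0.01274151] [ 0.24375654 -0.12263147 -0.33835173]
top nose [([198.6, 182.5], 0.9), ([346.7, 285.0], 0.69)] lever [([203.9, 209.0], 0.61)]
top 0.83 [352.5 288.5  19.3  21.2]
top 0.8 [192.6 192.3  23.2  20.6]
  pred 0 [181.8 179.8] [203.2 202.3]
  pred 0.01 [180.9 180.9] [202.5 203.6]
  pred 0.02 [179.9 182. ] [201.8 205. ]
scene nose [([353.8, 198.6], 0.72)] lever []
scene 0.86 [357.1 186.2  14.   25.6]
scene 0.56 [273.9 281.5  12.2  19.4]
  pred 0 [252.7 269.9] [277.6 293. ]
  pred 0.01 [254.5 268.5] [279.7 291.8]
  pred 0.02 [256.3 267. ] [281.8 290.6]
```

View pics/j.png

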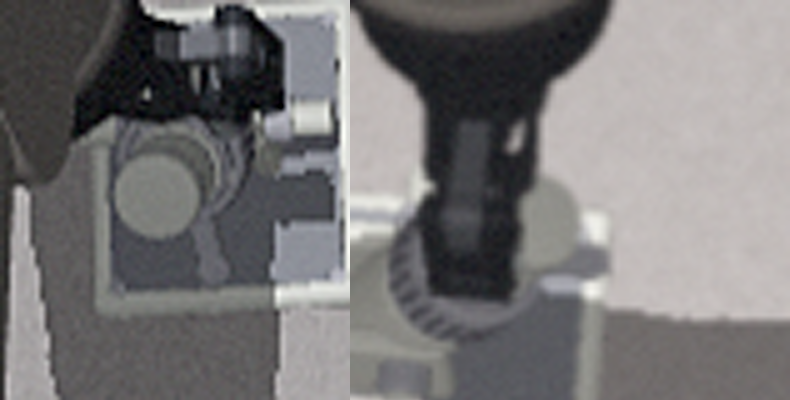

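Request:
drive_tool(steps=[-14,0,0,0,0,-14,0,0,0,0,-14,0,20,0,0,-14,0,40,0,0,-14,0,52,0,0,-14,0,58,0,0,-14,0,60,0,0,-14,0,60,0,0])

```text
time_s: 17.03
tool_pos: [0.5372, -0.0256, 0.1854]
eef_rot: [-3.141, -0.066, 0.001]
wrist_force: [-0.8, 0.6, -0.1]
finger_gap: 0.0002
finger_force: 0.0
```

The picture shows the cartridge standing in the coupler, its cap centre at about (191,194) in the top view and the sleeve still parked. I'll probe the cap height by pressing gently.

Request:
drive_tool(steps=[0,0,1.5,0,0,0,0,3,0,0,0,0,4.5,0,0,0,0,4.5,0,0])

```text
time_s: 17.37
tool_pos: [0.5379, -0.0257, 0.1826]
eef_rot: [3.141, 0.065, 0.004]
wrist_force: [-5.3, -0.0, 16.8]
finger_gap: 0.0002
finger_force: 8.4
```

Request:
drive_tool(steps=[0,0,-30,0,0,0,0,-60,0,85,13,0,-60,-0.1,85,26,0,-60,-0.2,85,26,0,-60,-0.25,85,26,0,-60,-0.25,85,26,0,-30,-0.25,85,26,0,10,-0.25,85,26,0,40,-0.25,85,26,0,52,-0.25,85,26,0,52,-0.25,85])

```text
time_s: 18.28
tool_pos: [0.5613, -0.0247, 0.1268]
eef_rot: [-3.108, -0.455, 0.007]
wrist_force: [-1.0, -0.3, -0.7]
finger_gap: 0.0851
finger_force: 0.0
```

```bash
python3 - <<'E'
from h import *
s=monitor.read_state();print(s["tool_pos"],s["eef_rot"],s["wrist_force"])
E
```

```text
[ 0.56132717 -0.02465998  0.12679565] [-3.10779602 -0.45456759  0.00684991] [-0.99145542 -0.27317877 -0.69627187]
```

Request:
drive_tool(steps=[2.7,1,2,0,85,2.7,1,2,0,85,2.7,1,2,0,85])

```text
time_s: 18.53
tool_pos: [0.5671, -0.0248, 0.1288]
eef_rot: [3.108, 0.456, 0.004]
wrist_force: [-0.2, 0.5, 0.3]
finger_gap: 0.0848
finger_force: 0.0
```

Request:
drive_tool(steps=[0,0,0,0,45,0,0,0,0,45,0,0,0,0,45,0,0,0,0,45,0,0,0,0,45,0,0,0,0,45], grip_force=60)

```text
time_s: 19.03
tool_pos: [0.5667, -0.0259, 0.1281]
eef_rot: [3.107, 0.455, 0.003]
wrist_force: [0.8, -5.8, 9.7]
finger_gap: 0.0462
finger_force: 52.9
```

Request:
drive_tool(steps=[0,0,0,0,85,0,0,0,0,85,0,0,0,0,85,0,0,3,0,85,0,0,6.5,0,85,0,0,6.5,0,85,0,0,6.5,0,85])

```text
time_s: 19.62
tool_pos: [0.5656, -0.0247, 0.1201]
eef_rot: [-3.108, -0.457, 0.001]
wrist_force: [0.2, -0.5, 0.0]
finger_gap: 0.085
finger_force: 0.0
```

Request:
drive_tool(steps=[0,0,0,0,45,0,0,0,0,45,0,0,0,0,45,0,0,0,0,45,0,0,0,0,45,0,0,0,0,45], grip_force=60)

```text
time_s: 20.12
tool_pos: [0.5663, -0.0253, 0.1212]
eef_rot: [3.108, 0.456, 0.001]
wrist_force: [-0.6, -3.5, 7.0]
finger_gap: 0.05
finger_force: 60.9
```

Request:
drive_tool(steps=[0,0,0,0,45,0.6,0.2,1.3,0,45,1.2,0.3,2.7,0,45,1.8,0.5,4.2,0,45,1.8,0.5,4.2,0,45], grip_force=90)

```text
time_s: 20.53
tool_pos: [0.5682, -0.0253, 0.1176]
eef_rot: [3.108, 0.456, 0.001]
wrist_force: [-6.7, -2.3, 18.4]
finger_gap: 0.0488
finger_force: 92.6
```

Request:
drive_tool(steps=[1.8,0.5,4.2,0.1,45,1.8,0.5,4.2,0.2,45,1.8,0.5,4.2,0.3,45,1.8,0.5,4.2,0.4,45,1.8,0.5,4.2,0.48,45,1.8,0.5,4.2,0.52,45,1.8,0.5,4.2,0.52,45])

```text
time_s: 21.12
tool_pos: [0.5716, -0.026, 0.1146]
eef_rot: [3.12, -0.364, 0.008]
wrist_force: [-3.5, -9.5, 29.3]
finger_gap: 0.0489
finger_force: 110.7
```

```bash
python3 - <<'E'
from h import *
s=monitor.read_state();print({k:np.round(s[k],4) for k in("time_s","tool_pos","eef_rot","wrist_force","torque","finger_gap","finger_force")})
for c in("top","scene"):
    im=read_camera(c)
    print(c,[(np.round(d["point"],1).tolist(),round(d["conf"],2)) for d in place_of(c,"lever_tip")][:2])
E
```

```text
{'time_s': np.float64(21.1167), 'tool_pos': array([ 0.5716, -0.026 ,  0.1146]), 'eef_rot': array([ 3.1196, -0.3637,  0.0076]), 'wrist_force': array([-3.4678, -9.5309, 29.312 ]), 'torque': array([-0.8094,  0.4064,  0.5678]), 'finger_gap': np.float64(0.0489), 'finger_force': np.float64(110.7248)}
top [([193.8, 208.7], 0.49)]
scene [([277.8, 296.4], 0.52)]
```

Request:
drive_tool(steps=[-1,0,-3,0,45,-1,0,-3,0,85,-1,0,-3,0,85,-1,0,-3,0,85,-1,0,-3,0,85,-1,0,-30,0,85,-1,0,-70,0,85,-1,0,-110,0,85,-1,0,-150,0,85,-1,0,-150,0,85])

```text
time_s: 22.15
tool_pos: [0.5715, -0.0241, 0.2697]
eef_rot: [-3.12, 0.357, -0.015]
wrist_force: [0.6, -0.3, 0.0]
finger_gap: 0.0852
finger_force: 0.0
```

```bash
python3 - <<'E'
from h import *
s=monitor.read_state();print(s["tool_pos"],s["wrist_force"],s["finger_gap"])
for c in("top","scene"):
    im=read_camera(c);cv2.imwrite(f"pics/k_{c}.png",cv2.cvtColor(im,4))
    for n in("lever_tip","sleeve_mid"):print(c,n,[(np.round(d["point"],1).tolist(),round(d["conf"],2)) for d in place_of(c,n)][:2])
    for d in silhouettes(c,"cartridge"):print(c,round(d["conf"],2),np.round(d["box"],1))
    for n in("glass","jam","spice"):print(c,n,[(np.round(d["point"],1).tolist(),round(d["conf"],2)) for d in place_of(c,n)][:1])
E
```

```text
[ 0.57151401 -0.02409878  0.26972283] [ 0.62049607 -0.33017064  0.01291785] 0.0852041779433052
top lever_tip [([192.0, 209.3], 0.75)]
top sleeve_mid [([193.8, 187.8], 0.56)]
top 0.77 [349.7 284.4  17.8  19.4]
top 0.68 [192.9 190.8  18.1  24. ]
top 0.57 [367.2 143.8  41.   39. ]
top glass [([317.9, 143.0], 0.92)]
top jam [([364.5, 152.6], 0.71)]
top spice [([387.0, 177.8], 0.92)]
scene lever_tip [([278.4, 297.6], 0.88)]
scene sleeve_mid [([257.8, 288.5], 0.79)]
scene 0.88 [265.8 282.6  28.   23.6]
scene 0.76 [357.8 186.4  13.8  24.9]
scene glass []
scene jam []
scene spice []
```

Request:
drive_tool(steps=[0,41,0,0,85,0,82,0,0,85,0,123,0,0,85,0,164,0,0,85,0,205,0,0,85,0,246,0,0,85,0,287,0,0,85,-30,320,0,0,85,-60,350,0,0,85,-60,350,0,0,85,-60,350,0,0,85])

```text
time_s: 23.77
tool_pos: [0.4285, -0.354, 0.2624]
eef_rot: [3.12, -0.365, -0.0]
wrist_force: [0.9, 0.4, 0.6]
finger_gap: 0.085
finger_force: 0.0
```

```bash
python3 - <<'E'
from h import *
print(monitor.read_state()["tool_pos"])
old={"scene":cv2.imread("pics/a.png"),"top":cv2.imread("pics/b.png")}
th=.042;a=np.deg2rad(25)
R=np.array([[np.cos(th),-np.sin(th),0],[np.sin(th),np.cos(th),0],[0,0,1]])@np.array([[np.cos(a),0,-np.sin(a)],[0,1,0],[np.sin(a),0,np.cos(a)]])
for c in old:
    im=cv2.cvtColor(read_camera(c),4);cv2.imwrite(f"pics/l_{c}.png",im)
    for n in("lever_tip","sleeve_mid"):print(c,n,[(np.round(d["point"],1).tolist(),round(d["conf"],2)) for d in place_of(c,n)][:1])
    def pt(r,an,z):return proj(c,np.array([.562,-.0255,.135])+R@np.array([r*np.cos(an),r*np.sin(an),z]))[0]
    an=np.pi-np.deg2rad(13)
    for nm,r,aa,h in(("lever",.045,an,8),("ribs",.0275,0 if c=="top" else np.pi/2,6)):
        q=pt(r,aa,-.002 if nm=="lever" else -.011);x,y=q.round().astype(int)
        o=old[c][y-h:y+h+1,x-h:x+h+1];n=im[y-h-5:y+h+6,x-h-5:x+h+6]
        g=lambda k:cv2.resize(k,None,fx=4,fy=4,interpolation=2)
        m=cv2.matchTemplate(g(n),g(o),cv2.TM_CCOEFF_NORMED);_,v,_,l=cv2.minMaxLoc(m)
        print(c,nm,"shift",np.array(l)/4-5,"score",round(v,3),"| if parked:",(pt(r,aa,-.0125)-pt(r,aa,-.002)).round(1))
E
```

```text
[ 0.42847108 -0.3539652   0.26239379]
scene lever_tip [([280.3, 293.7], 0.73)]
scene sleeve_mid [([257.5, 286.3], 0.65)]
scene lever shift [0.25 0.25] score 0.739 | if parked: [-2.   1.2]
scene ribs shift [0. 0.] score 0.978 | if parked: [-1.9  1.2]
top lever_tip [([194.2, 210.9], 0.53)]
top sleeve_mid [([196.7, 185.6], 0.55)]
top lever shift [0.   0.25] score 0.819 | if parked: [ 0.8 -1.4]
top ribs shift [0. 0.] score 0.988 | if parked: [ 0.8 -1. ]
```

```bash
python3 -c "
from plant import *
print(job.hand_in())"
```

```text
the job is handed in; nothing more can be done
None
```

The job is handed in at about 24 s on the robot's clock: the cartridge is seated in the coupler (cap at its home height to about 2 mm), the sleeve matches its starting fully forward position in both cameras, and the arm never touched the glass, jam jar or spice jar; I did not pull on the cartridge to test the lock.

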